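# Eject a drive from its dock and show both faces to the inspection camera

### The arm

A 7-joint arm with a two-finger parallel gripper is mounted at the origin on a cart in front of the work surface, level with it; the furniture and walls round the work are solid. World frame = base frame: x ahead of the robot, y to its left, z up, the work surface at z = 0. Lengths are in mm, angles in rad, forces in N, time in s.
With the tool pointing down it reaches from about 400 to 875 mm from the base axis. Payload 4.4 kg.
Tool frame: the origin (TCP) lies midway between the tips of the shut fingers; the grasp point (between the pads) lies 19 mm behind it; z points along the fingers, y is the line along which they close (so a half turn about z gives the same grasp; the last joint's range is limited). The gripper opens to 85 mm and grips with 20 to 120 N. Pads are 22 mm wide; open, the fingers measure 114 mm over their backs; the gripper's body (76 mm by 85 mm) begins 54 mm behind the grasp point. The pads swing forward as they close: fully open they stand 13 mm farther back than shut.
Start: joints at [1.264, 0.628, 0.038, 1.517, -0.027, 0.996, -0.02], TCP at [155.039, -631.253, 231.313] pointing down, gripper open.
Joint ranges: [-3.06, 3.06], [-0.37, 2.12], [-1.25, 1.32], [0.18, 2.47], [-1.1, 4.24], [0.23, 1.98], [-2.94, 2.94]. Speed limits (rad/s): [2.57, 2.57, 3.14, 3.14, 3.14, 3.14, 3.14].

### API

Orientations are given as [roll, pitch, yaw] about the fixed x, y, z axes, in that order (R = Rz(yaw) Ry(pitch) Rx(roll)).
In Python, from cell import ctrl, get_image, get_calibration gives the robot as it stands.
- The arm moves only by the shell command python3 -m creep 'ROWS'. ROWS is JSON, a list of rows, each an object of numbers: "dx", "dy", "dz": the shift along the world's x, y, z normalised to -1 to 1, where 1 is 0.4 m; "rx", "ry", "rz": the turn, a rotation vector about the world's x, y, z normalised to -1 to 1, where 1 is 2 pi rad; "grip": the closure, from -1 (fully open) to 1 (shut). A call has exactly 5 rows; each row is the pose to reach, as a shift and turn from the pose commanded when the call began, turning the shorter way round; what a row does not reach only later rows make up. A row lasts 1/8 s, in which the tool goes at most 62.5 mm and 10.7 degrees, less where a joint would pass 70% of its speed; a pose out of reach is approached as far as the arm can. A call with a number of a shift or a turn outside -1 to 1 is refused whole. A call with a gripper value outside its range is refused whole. The fingers move at their own pace and stop on an object; the grip force is fixed at half the most. Time passes only in rows, so rows that repeat a pose let the fingers close, or fill a call up. It gives the time, the measured TCP pose, the force, the opening and the grip force at its end, in the units of the state.
- ctrl.read_state(): the state, without advancing time (a new reading comes with each control period).
- get_image(name): name is "scene" or "top" or "wrist"; returns the picture (420x560x3 uint8, red, green, blue); there is no depth.
- get_calibration(name): a dict with "mtx" (3x3 intrinsics, pixels), "distortion" ([k1, k2, p1, p2, k3] as OpenCV has them; the pictures are not rectified), "world_from_camera" (4x4, takes a point from camera to world coordinates). Camera axes: x right, y down, z forward; pixel columns grow to the right and rows downward; lengths in mm; the calibration is good to about 2 mm. A picture is of the moment at which its call begins: read the wrist's pose just before it. get_calibration takes no time and is no camera call; for the wrist camera it gives the pose at the moment of the call.
- ctrl.finish_job(): hands the job in; it is judged then, once.
The state is a dict: "clock": time; "qpos": joint angles; "qd": joint speeds; "tau": joint torques, N m; "eef_pos": TCP position; "tool_rot": TCP orientation; "force": force on the tool from outside, world axes, zero at the start; "torque": the same for the moment, N m; "width": finger opening in mm; "gripper_force": force on a finger pad.
Only numpy, scipy, OpenCV 4.12 (cv2) and the standard library are available. Lean on these libraries where they do the work, as an engineer would, in place of code of your own. Each camera call takes 0.05 s, during which the arm holds its last target. There are 200 camera calls.

### The job

Press the dock's blue eject pedal all the way down so that the drive rises in its slot, then lift the drive out and hold it upright, as it stood, in front of the inspection camera: centred on the lens, label face squarely towards it and 120 mm from the lens, still for a full second while it is photographed. Then turn it half round so that its plain back is squarely in front of the lens at the same place and distance, and finish while still holding it there in the air for the second picture. Do not bump the camera, and leave the screwdriver, solder spool, cutters and hard disk where they lie.

Things in the scene. Friction and masses are not known exactly. Their poses are not given: they have to be found in the camera images.
- drive: black 2.5 inch drive, 100 x 70 x 9 mm (solid to the fingers: 8 mm, from the back face), 80 g, standing on its connector end in the dock. Origin: centre of its plain back face. x: along the 100 mm length, up as it stands (upper end 50 mm above the origin); y: along the 70 mm width; z: out of the white-label face, which lies at z = +9 mm
- label_centre (a point): centre of the drive's face with the white label
- back_centre (a point): centre of the drive's plain back face (the drive's origin)
- dock: black drive dock, fixed, 118 x 82 x 66 mm, origin at the centre of its underside. Slot (72 x 11 mm, seat 28 mm above the bench) along its x axis; blue eject pedal at its -x end; drive's label towards its +y. Upper end of the drive: 128 mm above the bench seated, about 144 mm ejected. A sprung contact grips the foot of the seated drive with a few newtons until ejected
- eject_pedal (a joint): angle of the eject pedal, a rocker whose toe lifts the drive: 0 = up (drive seated), 0.38 rad = fully down against its stop (drive raised by about 16 mm). It takes roughly 4 to 8 N on the pad and stays where it is left
- pedal_pad (a point): middle of the top of the pedal's ribbed pad (28 x 24 mm, the 28 mm along the dock's x). Up: 104 mm from the dock's origin towards its -x, 78 mm above the bench, sloping; fully down: level, 113 mm out and about 55 mm above the bench. Press it straight down with closed fingers
- lens (a point): centre of the front of the inspection camera's lens, 165 to 205 mm above the bench (the height differs from time to time). Its axes are the camera's: it looks level along its own -x, z is up. A 72 mm ring light sits 6 mm behind this point, the camera reaches 170 mm back
- camera_stand: stand of the inspection camera, fixed to the bench: 16 mm steel post, 276 mm high, on a grey base plate of 150 x 120 mm. Origin: on the bench under the post; the lens lies 130 mm from the post along its own -x
- yellow_driver: screwdriver with a yellow handle, 173 x 31 x 28 mm, lying on the bench; origin at the centre of its underside; bystander
- solder_spool: blue solder spool, 56 mm across and 40 mm high; origin at the centre of its underside; bystander
- cutters: blue-handled side cutters, 154 x 62 x 19 mm; origin at the centre of the underside; bystander
- hard_disk: silver 3.5 inch hard disk, 147 x 102 x 28 mm; origin at the centre of its underside; bystander

How it is judged (in metres and radians):
On the way, in this order (a step that is already met when the one before it is completed fails the run):
1. the pedal is fully down and has raised the drive, which no finger touches yet (value of joint eject_pedal above 0.32 rad and z of drive in the frame of dock between 0.088 and 0.105 m and horizontal distance between drive and dock below 0.02 m and contact force between the fingers and drive below 0.1 N), for 0.1 s.
2. the drive is held still and upright before the lens for a second, label face towards it (z of lens in the frame of drive between 0.109 and 0.149 m and y of back_centre in the frame of lens between -0.018 and 0.018 m and z of back_centre in the frame of lens between -0.018 and 0.018 m and angle between the z axis of drive and the x axis of lens, either way round below 0.21 rad and angle between drive's own x axis and vertical below 0.21 rad and contact force between the fingers and drive above 1 N and linear speed of drive below 0.02 m/s and angular speed of drive below 0.2 rad/s), for 1 s.
At the end, for the whole second after the job is handed in: The fingers alone hold the drive still and upright (within 0.21 rad), connector end down, its plain back square to the lens axis (within 0.21 rad), 100 to 140 mm from the lens, the face's centre within 18 mm of the axis sideways and in height, clear of dock and camera (z of lens in the frame of drive between -0.14 and -0.1 m and y of back_centre in the frame of lens between -0.018 and 0.018 m and z of back_centre in the frame of lens between -0.018 and 0.018 m and angle between the z axis of drive and the x axis of lens, either way round below 0.21 rad and angle between drive's own x axis and vertical below 0.21 rad and contact force between the fingers and drive above 1 N and linear speed of drive below 0.02 m/s and angular speed of drive below 0.2 rad/s and height (world z) of drive above 0.13 m and contact force between drive and dock below 0.1 N and contact force between drive and camera_stand below 0.1 N); the arm keeps its last pose, push and grip.
It fails at once if the yellow screwdriver is shifted by more than 20 mm (distance of yellow_driver from where it was at the start of the episode above 0.02 m).
It fails at once if the solder spool is shifted by more than 20 mm (distance of solder_spool from where it was at the start of the episode above 0.02 m).
It fails at once if the pair of blue cutters is shifted by more than 20 mm (distance of cutters from where it was at the start of the episode above 0.02 m).
It fails at once if the silver hard disk is shifted by more than 20 mm (distance of hard_disk from where it was at the start of the episode above 0.02 m).
It fails at once if the camera is bumped (more than 3 N) (contact force between any of the arm, the fingers, drive and camera_stand above 3 N).
It also fails if it takes over 58 s, if anything falls off the work surface, if the arm or the gripper's body presses on something with over 40 N, if the wrist force passes 120 N, or if a joint passes its speed limit or range.

## Working session

There is one attempt and no reset: what is moved stays moved. The work goes in short steps, Python scripts to look and compute and a shell command to move; the robot and the scene stay as the last step left them, time stands still between calls to the robot, and variables do not carry over. Pictures are saved under pics/ and viewed, at most 10 in all, crops included, and the job is handed in when it is done.

```bash
mkdir -p pics
cat > h.py <<'E'
import numpy as np, cv2
from cell import ctrl, get_image, get_calibration
def snap(n,f):
    im=get_image(n); cv2.imwrite('pics/'+f,im[:,:,::-1]); return im
def ray(n,px,cal=None):
    c=cal or get_calibration(n); K=np.array(c['mtx'],float); D=np.array(c['distortion'],float); T=np.array(c['world_from_camera'],float)
    p=cv2.undistortPoints(np.array(px,float).reshape(-1,1,2),K,D).reshape(-1,2)
    d=np.c_[p,np.ones(len(p))]@T[:3,:3].T
    return T[:3,3],d
def atz(n,px,z,cal=None):
    o,d=ray(n,px,cal); z=np.broadcast_to(z,len(d)); return o+d*((z-o[2])/d[:,2])[:,None]
def proj(n,P):
    c=get_calibration(n); T=np.linalg.inv(np.array(c['world_from_camera'],float))
    r,_=cv2.Rodrigues(T[:3,:3]); return cv2.projectPoints(np.array(P,float).reshape(-1,3),r,T[:3,3],np.array(c['mtx'],float),np.array(c['distortion'],float))[0].reshape(-1,2)
E
python3 - <<'E'
from h import *
for n in('scene','top'):
    snap(n,n+'0.png'); print(n,np.round(get_calibration(n)['world_from_camera'],2).tolist())
s=ctrl.read_state();print(s['clock'],s['tool_rot'],s['width'])
E
```

```text
scene [[0.56, -0.39, 0.73, -784.76], [-0.83, -0.26, 0.5, -837.66], [-0.0, -0.88, -0.47, 922.05], [0.0, 0.0, 0.0, 1.0]]
top [[0.01, -1.0, 0.08, 377.36], [-1.0, -0.01, -0.0, 17.76], [0.0, -0.08, -1.0, 1364.52], [0.0, 0.0, 0.0, 1.0]]
0.1 [-3.13989489e+00  2.90454376e-05  2.40793797e-01] 85.37841857529955
```

View pics/scene0.png

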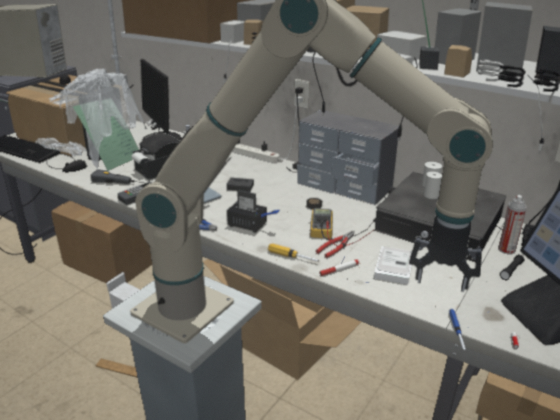

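View pics/top0.png

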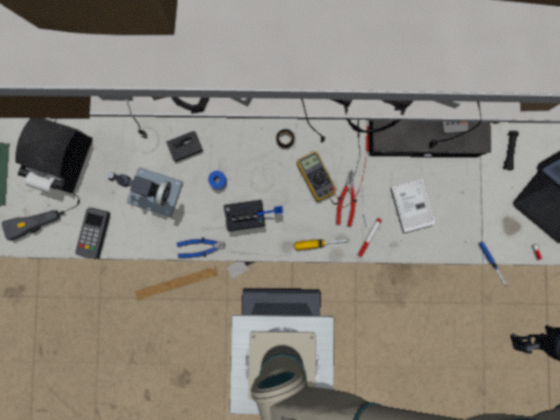

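The top view shows the dock near (245,215) with its pedal at (278,211), the camera on its stand near (155,190), the spool at (217,180), the cutters at (200,247) and the screwdriver at (320,243). I'll zoom in on the dock and camera.

Run:
```python
from h import *
a=cv2.imread('pics/top0.png')[150:260,110:300]; cv2.imwrite('pics/topc.png',cv2.resize(a,None,fx=4.2,fy=4.2,interpolation=cv2.INTER_CUBIC))
b=cv2.imread('pics/scene0.png')[130:260,110:290]; cv2.imwrite('pics/scenec.png',cv2.resize(b,None,fx=4.4,fy=4.4,interpolation=cv2.INTER_CUBIC))
```

```text
(no output)
```

View pics/topc.png

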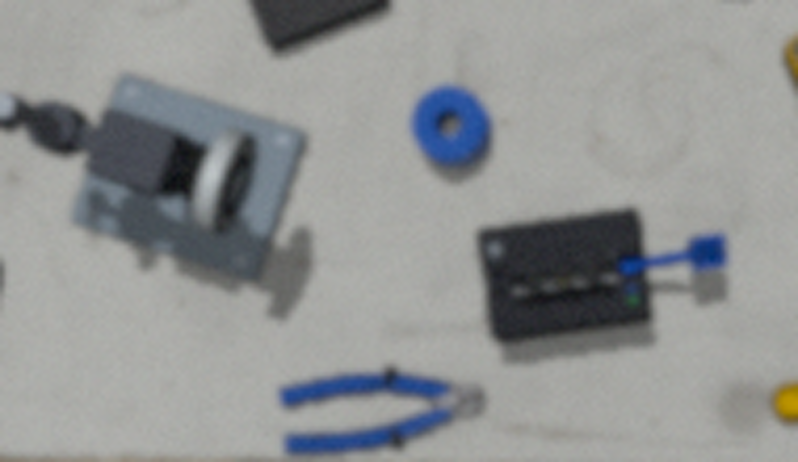

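View pics/scenec.png

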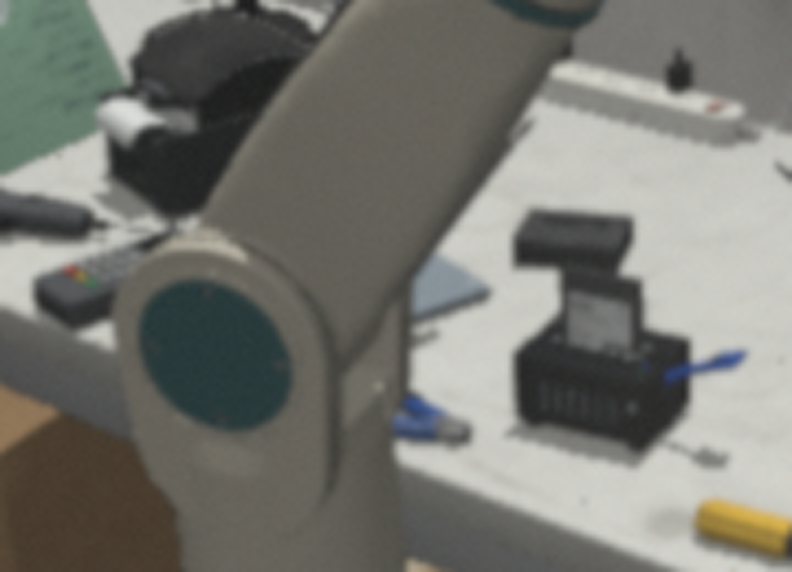

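Dock top corners in the crop: (480,232), (636,211), (650,318), (497,340). Pad at (708,252). Base plate corners: (122,72), (305,132), (262,283), (75,222). Ring light: ends at (235,133) and (212,232), facing right. The label faces the robot.

Run:
```python
from h import *
f=lambda L:(np.array(L,float)+.5)/4.2-.5+[110,150]
D=atz('top',f([(480,232),(636,211),(650,318),(497,340)]),66); print('dock',D.round(0).tolist(),D.mean(0))
v=(D[0]-D[1]+D[3]-D[2]); w=(D[3]-D[0]+D[2]-D[1]); print('x yaw',np.arctan2(v[1],v[0]),'y yaw',np.arctan2(w[1],w[0]),np.linalg.norm(v)/2,np.linalg.norm(w)/2)
print('pad',atz('top',f([(708,252)]),78))
B=atz('top',f([(122,72),(305,132),(262,283),(75,222)]),8); print('base',B.round(0).tolist(),B.mean(0))
a=B[0]-B[1]+B[3]-B[2]; b=B[0]-B[3]+B[1]-B[2]
print('cam x yaw',np.arctan2(a[1],a[0]),np.linalg.norm(a)/2,np.linalg.norm(b)/2)
print('post? ring',atz('top',f([(235,133),(212,232),(245,180)]),185).round(0).tolist(), 'spool',atz('top',f([(451,126)]),40),'cut',atz('top',f([(385,415),(285,397),(285,445),(480,400)]),10).round(0).tolist())
print('body',atz('top',f([(160,152)]),185), 'driver', atz('top',[(296,246),(348,240)],14))
```

```text
dock [[489.0, 181.0, 66.0], [506.0, 69.0, 66.0], [429.0, 58.0, 66.0], [412.0, 167.0, 66.0]] [458.9919259  118.81023135  66.        ]
x yaw 1.7232335822703586 y yaw -2.979068095957195 112.11364307170871 78.32798359274292
pad [[476.1590727   16.76161302  78.        ]]
base [[612.0, 463.0, 8.0], [568.0, 323.0, 8.0], [454.0, 352.0, 8.0], [498.0, 494.0, 8.0]] [532.98193022 407.98287652   8.        ]
cam x yaw 1.2692422470105422 148.38411624360822 118.62469967656646
post? ring [[542.0, 329.0, 185.0], [477.0, 342.0, 185.0], [511.0, 321.0, 185.0]] spool [[569.76564332 207.76615304  40.        ]] cut [[356.0, 256.0, 10.0], [368.0, 331.0, 10.0], [333.0, 330.0, 10.0], [368.0, 185.0, 10.0]]
body [[528.90389577 378.0075048  185.        ]] driver [[ 367.83963127  -40.48905856   14.        ]
 [ 388.73798166 -203.04461148   14.        ]]
```

```bash
python3 -m creep '[{"dx":0.1,"dy":0.1,"dz":0.02,"rz":0.016,"grip":1},{"dx":0.2,"dy":0.2,"dz":0.05,"rz":0.032,"grip":1},{"dx":0.3,"dy":0.3,"dz":0.08,"rz":0.048,"grip":1},{"dx":0.4,"dy":0.4,"dz":0.1,"rz":0.064,"grip":1},{"dx":0.5,"dy":0.5,"dz":0.1,"rz":0.08,"grip":1}]'
python3 -m creep '[{"dx":0.06,"dy":0.12,"rz":0.016,"grip":1},{"dx":0.12,"dy":0.24,"rz":0.032,"grip":1},{"dx":0.18,"dy":0.36,"rz":0.048,"grip":1},{"dx":0.24,"dy":0.48,"rz":0.064,"grip":1},{"dx":0.3,"dy":0.6,"rz":0.08,"grip":1}]'
python3 -m creep '[{"dx":0.0,"dy":0.08,"rz":0.015,"grip":1},{"dx":0.0,"dy":0.16,"rz":0.03,"grip":1},{"dx":0.0,"dy":0.24,"rz":0.045,"grip":1},{"dx":0.0,"dy":0.32,"rz":0.06,"grip":1},{"dx":0.0,"dy":0.4,"rz":0.074,"grip":1}]'
python3 -c "
from h import *
s=ctrl.read_state();print(s['clock'],s['eef_pos'],s['tool_rot'],s['qpos'])
print(np.round(get_calibration('wrist')['world_from_camera'],2).tolist())
a=snap('wrist','w1.png')
b=snap('scene','s1.png')[100:290,80:330]
cv2.imwrite('pics/s1c.png',cv2.resize(b[:,:,::-1],None,fx=3.1,fy=3.1,interpolation=cv2.INTER_CUBIC))"
```

```text
0.1 [ 154.8839656  -630.6974109   230.49450184] [-3.13989489e+00  2.90454376e-05  2.40793797e-01] [ 1.26420859  0.62922999  0.03847435  1.51827553 -0.02700518  0.9963039
 -0.01996704]
[[0.24, -0.94, -0.26, 222.7], [-0.97, -0.23, -0.06, -613.94], [-0.0, 0.27, -0.96, 372.72], [0.0, 0.0, 0.0, 1.0]]$[0]: bad value
$[0]: bad value
$[0]: bad value
```

View pics/w1.png

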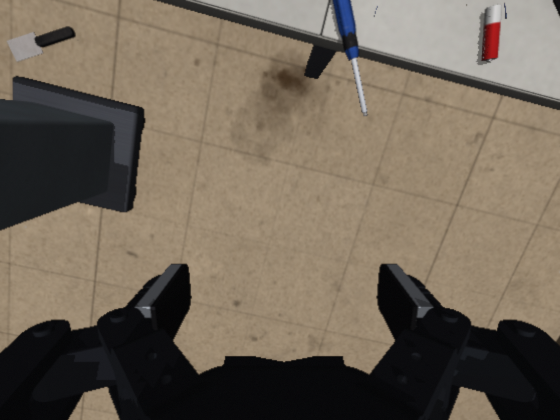

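View pics/s1c.png

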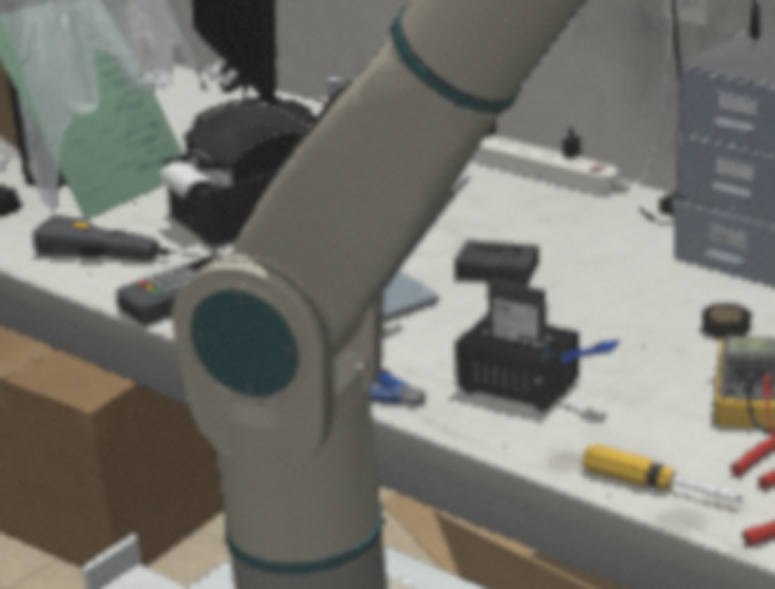

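The moves were refused (unmoved arm still in view; each row apparently needs every key), so I'm resending with all keys.

```bash
python3 -m creep '[{"dx":0.1,"dy":0.1,"dz":0.02,"rx":0,"ry":0,"rz":0.016,"grip":1},{"dx":0.2,"dy":0.2,"dz":0.05,"rx":0,"ry":0,"rz":0.032,"grip":1},{"dx":0.3,"dy":0.3,"dz":0.08,"rx":0,"ry":0,"rz":0.048,"grip":1},{"dx":0.4,"dy":0.4,"dz":0.1,"rx":0,"ry":0,"rz":0.064,"grip":1},{"dx":0.5,"dy":0.5,"dz":0.1,"rx":0,"ry":0,"rz":0.08,"grip":1}]'
```

```text
clock: 0.82
eef_pos: [356.5, -430.2, 272.1]
tool_rot: [3.14, 0.0, 0.747]
force: [0.5, -0.6, 1.0]
width: 0.1
gripper_force: 0.0
```

```bash
python3 -m creep '[{"dx":0.06,"dy":0.12,"dz":0,"rx":0,"ry":0,"rz":0.016,"grip":1},{"dx":0.12,"dy":0.24,"dz":0,"rx":0,"ry":0,"rz":0.032,"grip":1},{"dx":0.18,"dy":0.36,"dz":0,"rx":0,"ry":0,"rz":0.048,"grip":1},{"dx":0.24,"dy":0.48,"dz":0,"rx":0,"ry":0,"rz":0.064,"grip":1},{"dx":0.3,"dy":0.6,"dz":0,"rx":0,"ry":0,"rz":0.08,"grip":1}]'
python3 -m creep '[{"dx":0,"dy":0.1,"dz":0,"rx":0,"ry":0,"rz":0.015,"grip":1},{"dx":0,"dy":0.2,"dz":0,"rx":0,"ry":0,"rz":0.03,"grip":1},{"dx":0,"dy":0.3,"dz":0,"rx":0,"ry":0,"rz":0.045,"grip":1},{"dx":0,"dy":0.4,"dz":0,"rx":0,"ry":0,"rz":0.06,"grip":1},{"dx":0,"dy":0.51,"dz":0,"rx":0,"ry":0,"rz":0.074,"grip":1}]'
python3 -c "
from h import *
s=ctrl.read_state();print(s['clock'],s['eef_pos'],s['tool_rot'],s['qpos'])
c=get_calibration('wrist');print(np.round(c['world_from_camera'],2).tolist())
import pickle;pickle.dump(c,open('cal2.pkl','wb'))
a=snap('wrist','w2.png')[:,:,::-1]
b=snap('scene','s2.png')[150:260,150:290][:,:,::-1]
b=cv2.resize(b,(534,420),interpolation=cv2.INTER_CUBIC)
cv2.imwrite('pics/c2.png',cv2.resize(np.vstack([np.hstack([a,b])]),(800,307),interpolation=cv2.INTER_AREA)); cv2.imwrite('pics/s2c.png',b)"
```

```text
clock: 1.45
eef_pos: [475.6, -189.7, 271.4]
tool_rot: [3.141, 0.0, 1.249]
force: [1.5, -0.3, -0.3]
width: 0.0
gripper_force: 0.0
clock: 2.08
eef_pos: [474.9, 13.6, 271.3]
tool_rot: [3.141, 0.0, 1.713]
force: [0.3, 0.3, 0.1]
width: 0.0
gripper_force: 0.0
2.075 [474.94786074  13.63563237 271.34775516] [3.14140438e+00 3.02069392e-04 1.71309306e+00] [ 0.25934373  0.35657468 -0.46710732  1.92646347  0.20181058  0.90385519
 -0.16571748]
[[0.99, 0.14, 0.04, 466.34], [0.14, -0.95, -0.27, 82.18], [-0.0, 0.27, -0.96, 413.56], [0.0, 0.0, 0.0, 1.0]]
```

View pics/w2.png

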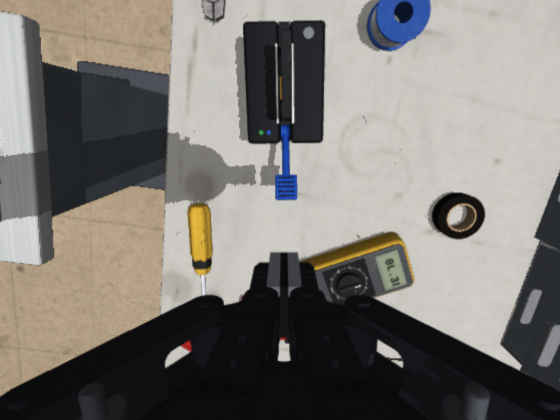

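The wrist view shows the dock's top corners at (245,22), (325,20), (324,142) and (247,142), the pad at (286,187), and the drive's edge as a dark strip around (286,70), with the spool at upper right.

Run:
```python
from h import *
import pickle; c=pickle.load(open('cal2.pkl','rb'))
D=atz('wrist',[(245,22),(325,20),(324,142),(247,142)],66,c);print(D.round(1).tolist(),D.mean(0))
v=D[0]+D[1]-D[2]-D[3];print('yaw',np.arctan2(v[1],v[0]),np.linalg.norm(v)/2)
print('pad',atz('wrist',[(286,187)],78,c)); print('tip arm',atz('wrist',[(285,127)],66,c))
im=cv2.imread('pics/w2.png')[0:215,225:350]; cv2.imwrite('pics/w2c.png',cv2.resize(im,None,fx=2.75,fy=2.75,interpolation=cv2.INTER_CUBIC))
b=cv2.resize(cv2.imread('pics/s2.png')[150:260,170:290],None,fx=3.7,fy=5.37,interpolation=cv2.INTER_CUBIC)
a=cv2.imread('pics/w2c.png'); a=cv2.resize(a,(343,591)); b=b[:591]; cv2.imwrite('pics/comb.png',np.hstack([a,b])); print(a.shape,b.shape)
```

```text
[[415.4, 172.9, 66.0], [492.4, 185.5, 66.0], [511.9, 71.4, 66.0], [429.6, 59.7, 66.0]] [462.33904714 122.39369637  66.        ]
yaw 1.7179631542524367 114.89771361706951
pad [[477.90551706  19.15279548  78.        ]]
tip arm [[468.02051511  80.92655617  66.        ]]
(591, 343, 3) (591, 444, 3)
```

View pics/comb.png

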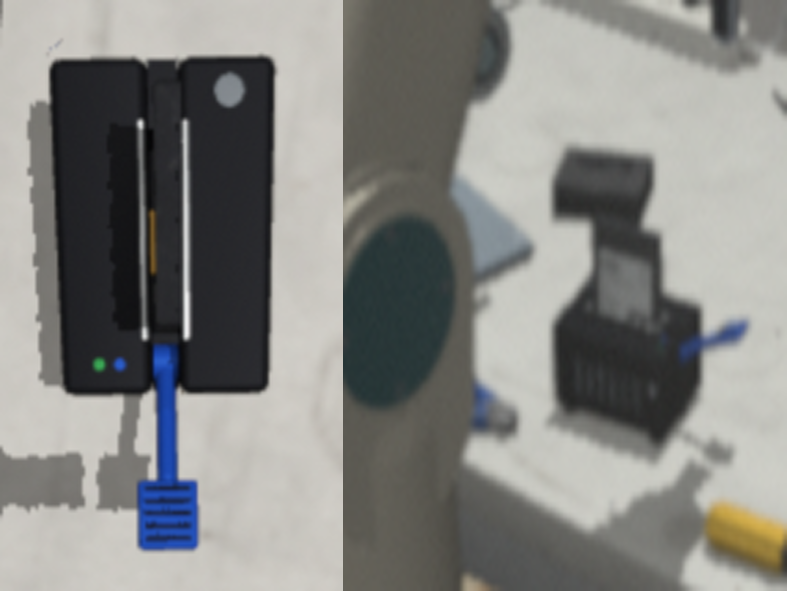

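The crop shows the drive's top edge from about (154..181, 82) to (335), and the pad at (167,515). Both views put the pad at about (477,18), so I'm descending.

```bash
python3 -m creep '[{"dx":0.006,"dy":0.003,"dz":-0.1,"rx":0,"ry":0,"rz":0,"grip":1},{"dx":0.006,"dy":0.003,"dz":-0.2,"rx":0,"ry":0,"rz":0,"grip":1},{"dx":0.006,"dy":0.003,"dz":-0.3,"rx":0,"ry":0,"rz":0,"grip":1},{"dx":0.006,"dy":0.003,"dz":-0.4,"rx":0,"ry":0,"rz":0,"grip":1},{"dx":0.006,"dy":0.003,"dz":-0.45,"rx":0,"ry":0,"rz":0,"grip":1}]'
python3 -m creep '[{"dx":0,"dy":0,"dz":-0.02,"rx":0,"ry":0,"rz":0,"grip":1},{"dx":0,"dy":0,"dz":-0.04,"rx":0,"ry":0,"rz":0,"grip":1},{"dx":0,"dy":0,"dz":-0.06,"rx":0,"ry":0,"rz":0,"grip":1},{"dx":0,"dy":0,"dz":-0.08,"rx":0,"ry":0,"rz":0,"grip":1},{"dx":0,"dy":0,"dz":-0.08,"rx":0,"ry":0,"rz":0,"grip":1}]'
python3 -c "
from h import *
c=get_calibration('wrist');a=None
import pickle;c=pickle.load(open('cal2.pkl','rb'));print(atz('wrist',[(286,30),(286,122),(281,76),(291,76),(276,46),(292.5,46)],[128,128,128,128,66,66],c).round(1))"
```

```text
clock: 2.8
eef_pos: [476.4, 12.9, 89.3]
tool_rot: [-3.139, 0.0, 1.71]
force: [0.9, -0.4, -0.6]
width: 0.1
gripper_force: 0.0
clock: 3.42
eef_pos: [478.2, 13.4, 59.8]
tool_rot: [3.14, 0.0, 1.71]
force: [-0.6, 1.0, 0.0]
width: -0.4
gripper_force: 0.0
[[457.9 155.8 128. ]
 [468.   85.4 128. ]
 [458.6 121.4 128. ]
 [466.9 122.6 128. ]
 [448.2 156.4  66. ]
 [464.4 158.7  66. ]]
```

```bash
python3 -m creep '[{"dx":0,"dy":0,"dz":-0.01,"rx":0,"ry":0,"rz":0,"grip":1},{"dx":0,"dy":0,"dz":-0.02,"rx":0,"ry":0,"rz":0,"grip":1},{"dx":0,"dy":0,"dz":-0.02,"rx":0,"ry":0,"rz":0,"grip":1},{"dx":0,"dy":0,"dz":-0.02,"rx":0,"ry":0,"rz":0,"grip":1},{"dx":0,"dy":0,"dz":-0.02,"rx":0,"ry":0,"rz":0,"grip":1}]'
```

```text
clock: 4.05
eef_pos: [478.5, 13.4, 53.4]
tool_rot: [3.139, 0.002, 1.711]
force: [-4.0, -3.0, 25.3]
width: -0.1
gripper_force: 12.6
```

The pedal is on its stop at 25 N, so I'm raising the tool and then moving back to look at the drive.

```bash
python3 -m creep '[{"dx":0,"dy":0,"dz":0.1,"rx":0,"ry":0,"rz":0,"grip":1},{"dx":0,"dy":0,"dz":0.24,"rx":0,"ry":0,"rz":0,"grip":1},{"dx":0,"dy":0,"dz":0.38,"rx":0,"ry":0,"rz":0,"grip":-1},{"dx":0,"dy":0,"dz":0.5,"rx":0,"ry":0,"rz":0,"grip":-1},{"dx":0,"dy":0,"dz":0.55,"rx":0,"ry":0,"rz":0,"grip":-1}]'
python3 -c "
from h import *
import pickle;c=get_calibration('wrist');pickle.dump(c,open('cal3.pkl','wb'))
s=ctrl.read_state();print(s['eef_pos'],s['width'],s['force'])
a=snap('wrist','w3.png')[:220,200:370,::-1]
b=snap('scene','s3.png')[130:230,170:290,::-1]
a=cv2.resize(a,None,fx=2.7,fy=2.7,interpolation=cv2.INTER_CUBIC);b=cv2.resize(b,(340,594),interpolation=cv2.INTER_CUBIC);cv2.imwrite('pics/c3.png',np.hstack([a,b]));print(a.shape)"
```

```text
clock: 4.68
eef_pos: [478.6, 14.7, 274.1]
tool_rot: [3.137, 0.0, 1.712]
force: [0.4, -0.6, -0.6]
width: 54.2
gripper_force: 0.0
[478.56455614  14.6895353  274.07957557] 54.18870885010517 [ 0.39522673 -0.59978504 -0.62958543]
(594, 459, 3)
```

View pics/c3.png

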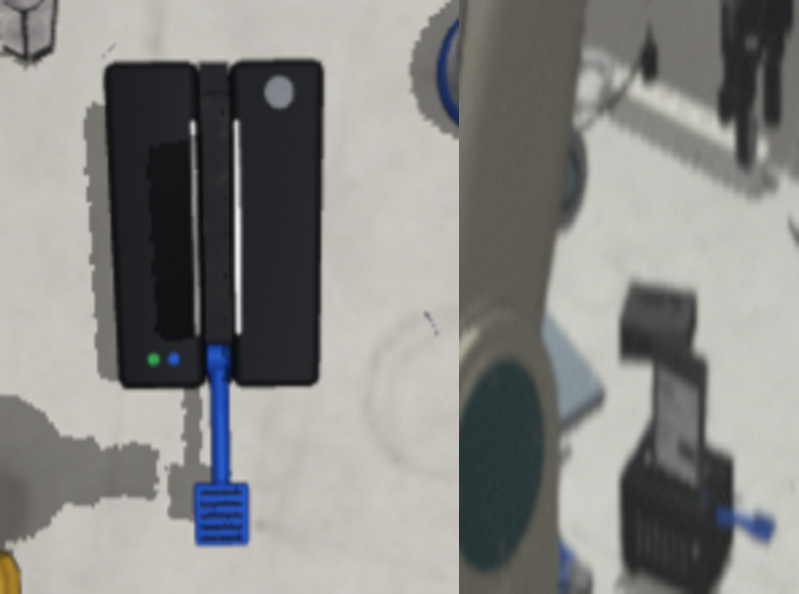

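The pedal is down and the drive is raised, its top end centred near crop (216,218). I'll tilt the wrist towards the inspection camera to get the lens position, including its height.

```bash
python3 -m creep '[{"dx":0,"dy":0,"dz":0.02,"rx":0.026,"ry":0,"rz":0,"grip":-1},{"dx":0,"dy":0,"dz":0.05,"rx":0.052,"ry":0,"rz":0,"grip":-1},{"dx":0,"dy":0,"dz":0.05,"rx":0.078,"ry":0,"rz":0,"grip":-1},{"dx":0,"dy":0,"dz":0.05,"rx":0.104,"ry":0,"rz":0,"grip":-1},{"dx":0,"dy":0,"dz":0.05,"rx":0.13,"ry":0,"rz":0,"grip":-1}]'
python3 -c "
from h import *
import pickle
c=pickle.load(open('cal3.pkl','rb'))
print('drive',atz('wrist',[(280,34),(280,128),(274,81),(286,81)],144,c).round(1).tolist())
c=get_calibration('wrist');pickle.dump(c,open('cal4.pkl','wb'));T=np.array(c['world_from_camera']);print(T.round(2).tolist())
print(proj('wrist',[[508,330,185],[508,330,165],[508,330,205]]),proj('scene',[[508,330,185]]))
s=ctrl.read_state();print(s['eef_pos'],s['tool_rot'],s['qpos'])
a=snap('wrist','w4.png')[:,:,::-1]
t=cv2.imread('pics/top0.png')[160:220,125:185];t=cv2.resize(t,(240,240),interpolation=cv2.INTER_CUBIC)
o=np.zeros((420,240,3),np.uint8);o[:240]=t
cv2.imwrite('pics/c4.png',np.hstack([a,o]))"
```

```text
clock: 5.4
eef_pos: [477.3, 13.5, 290.6]
tool_rot: [2.993, -0.812, 1.773]
force: [0.4, 0.6, -0.8]
width: 85.7
gripper_force: 0.0
drive [[458.5, 150.2, 144.0], [468.0, 81.0, 144.0], [458.3, 116.3, 144.0], [467.8, 117.7, 144.0]]
[[0.99, 0.13, 0.04, 468.83], [0.09, -0.85, 0.52, -44.02], [0.1, -0.51, -0.85, 437.06], [0.0, 0.0, 0.0, 1.0]]
[[320.02855603  74.58695027]
 [317.06635131  87.74713082]
 [323.25258331  60.26493401]] [[206.94181913 157.13709175]]
[477.30654871  13.51934609 290.61024922] [ 2.99280757 -0.8115068   1.77325872] [ 0.92722445  0.646027   -0.7914243   1.87906495 -0.42655537  1.0101163
  0.61426306]
```

View pics/c4.png

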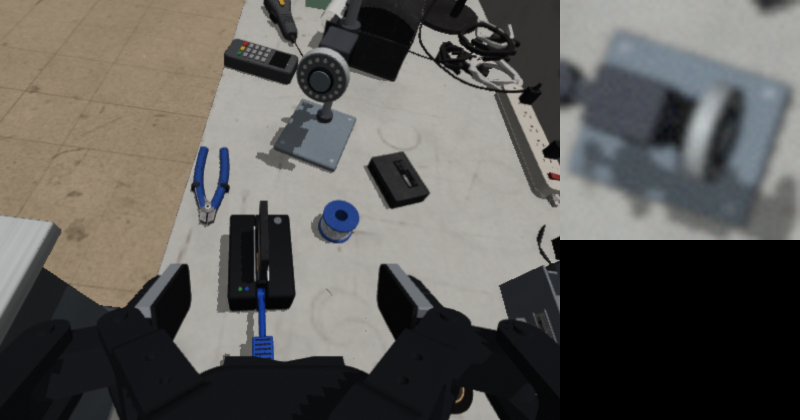

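The wrist view shows the ring light at about (323,75), with the lens's dark disc at about (320,80). Now I'll refine numerically.

Run:
```python
from h import *
g=cv2.cvtColor(cv2.imread('pics/w4.png'),cv2.COLOR_BGR2GRAY)
print('cols 290..356 step2'); 
for y in range(44,110,2): print(y,' '.join('%3d'%v for v in g[y,290:358:2]))
```

```text
cols 290..356 step2
44  90  96 151  86 164 167 167 168 168 122  96  96  96  96  79  38  46  53  58  59  59  60  59  60  60  60  59  60  61  60  60  56  31  11
46 118 118 157 108 151 168 167 167 165 124 106  96  96  97  63  39  53  47  43  46  51  55  58  61  60  59  60  62  61  59  59  47  15  11
48 165 164 164 158  74 161 169 170 170 168 164 129 122 139 151 155 160 164 148 119  88  48  48  52  57  58  60  61  60  60  55  29   9  11
50 167 166 162 161 116 131 168 169 167 164 148 142 150 156 161 168 170 172 174 176 174 150  87  39  38  46  52  57  58  58  38  15   9  11
52 163 167 164 162 158  64 160 168 159 128 136 141 141 144 137 147 157 167 174 176 177 178 176 152  76  26  30  38  46  48  29   7  10  11
54  72 108 144 159 163 100  76 156 123 120  84  67  56  50  49  48  61  77  91 151 165 177 177 176 169  83  23  20  23  24  12   6   9  11
56  26  64  65  92 155 161  91 107  76  51  34  33  31  32  32  32  32  33  35  59  79 152 175 177 175 167  81  23  21  21   7   8  12  10
58  58  67  66  60 125 160 106  62  35  32  32  32  33  53  61  32  32  38  42  32  35  51  97 152 172 170 
[... 2811 characters left out ...]

100 170 171 172 170 168 142 110 116 127 134 162 157 124  58  39  33  32  35  32  33  33  41  91 140 163 164 165 164 163 162 164 163 163 161
102 170 172 172 173 169 112  86  89  92 112 119 126 150 159 149 126  91  50  45  49  51 102 164 165 165 164 165 165 163 162 164 165 163 163
104 169 169 168 171 141 107  67  68  73  66  82 105 115 118 134 149 159  63  53  55  58 141 167 167 167 168 168 166 165 164 165 166 163 162
106 169 160 156 150 111 113 101  70  63  62  63  71 111 115 116 117 101  49  54  56  67 160 169 168 168 167 166 166 166 163 164 166 164 162
108 169 161 152 119 110 111 109  64  66 100 102 112 114 116 113  97  61  49  54  57  75 162 167 169 169 169 170 169 167 165 164 163 162 161
```

Run:
```python
from h import *
import pickle; c=pickle.load(open('cal4.pkl','rb'))
o1,d1=ray('wrist',[(321.2,78)],c); d1=d1[0]
fx=c['mtx'][0][0]; print('f',fx,'dist est',36/24.3*fx)
for p in [(238,181),(232,180),(244,182)]:
    o2,d2=ray('top',[(np.array(p)+.5)/4.2-.5+[110,150]]); d2=d2[0]
    t=np.linalg.lstsq(np.c_[d1,-d2],o2-o1,rcond=None)[0]; a=o1+t[0]*d1;b=o2+t[1]*d2; print(a.round(1),b.round(1),np.linalg.norm(a-o1))
B=atz('wrist',[(277,152),(331,170),(356,113)],8,c);print(B.round(1).tolist()); e=B[2]-B[1];
print('edges',np.linalg.norm(B[1]-B[0]),np.linalg.norm(e), np.arctan2(*(B[1]-B[0])[1::-1]),np.arctan2(e[1],e[0]))
x=np.array([np.cos(1.269),np.sin(1.269),0])
for z in(165,175,185): 
    P=np.array([512,332,z]); print(z,proj('top',[P]).round(1))
S=np.array(ctrl.read_state()['eef_pos']);print(S)
```

```text
f 313.89689467367884 dist est 465.03243655359825
[510.1 326.6 182.7] [510.7 326.5 182.8] 451.35254496388313
[510.7 331.4 179.4] [511.7 331.4 179.5] 457.2781649166484
[509.6 321.7 186.1] [509.7 321.7 186.1] 445.46017765867254
[[464.3, 348.3, 8.0], [564.2, 323.8, 8.0], [614.1, 483.8, 8.0]]
edges 102.87179852224803 167.59011329169988 -0.2405248176167949 1.2686668350087054
165 [[166. 193.]]
175 [[165.1 192.5]]
185 [[164.1 192.1]]
[476.85509591   9.28811189 286.4333633 ]
```

```bash
python3 -m creep '[{"dx":0,"dy":0.02,"dz":0,"rx":-0.026,"ry":0,"rz":0,"grip":-1},{"dx":0,"dy":0.06,"dz":0,"rx":-0.052,"ry":0,"rz":0,"grip":-1},{"dx":-0.01,"dy":0.12,"dz":0,"rx":-0.078,"ry":0,"rz":0,"grip":-1},{"dx":-0.02,"dy":0.18,"dz":0,"rx":-0.104,"ry":0,"rz":0,"grip":-1},{"dx":-0.03,"dy":0.24,"dz":0,"rx":-0.13,"ry":0,"rz":0,"grip":-1}]'
python3 -m creep '[{"dx":0,"dy":0,"dz":0,"rx":0,"ry":0,"rz":0,"grip":-1},{"dx":0,"dy":0,"dz":0,"rx":0,"ry":0,"rz":0,"grip":-1},{"dx":0,"dy":0,"dz":0,"rx":0,"ry":0,"rz":0,"grip":-1},{"dx":0,"dy":0,"dz":0,"rx":0,"ry":0,"rz":0,"grip":-1},{"dx":0,"dy":0,"dz":0,"rx":0,"ry":0,"rz":0,"grip":-1}]'
```

```text
clock: 6.08
eef_pos: [465.3, 110.9, 292.0]
tool_rot: [3.138, 0.007, 1.711]
force: [-0.1, -0.2, -1.5]
width: 85.3
gripper_force: 0.0
clock: 6.7
eef_pos: [465.7, 108.5, 291.2]
tool_rot: [-3.141, -0.0, 1.708]
force: [-0.3, 0.2, 0.7]
width: 85.4
gripper_force: 0.0
```

```bash
python3 -m creep '[{"dx":-0.007,"dy":0.028,"dz":-0.02,"rx":0,"ry":0,"rz":0.0016,"grip":-1},{"dx":-0.007,"dy":0.028,"dz":-0.1,"rx":0,"ry":0,"rz":0.0016,"grip":-1},{"dx":-0.007,"dy":0.028,"dz":-0.18,"rx":0,"ry":0,"rz":0.0016,"grip":-1},{"dx":-0.007,"dy":0.028,"dz":-0.26,"rx":0,"ry":0,"rz":0.0016,"grip":-1},{"dx":-0.007,"dy":0.028,"dz":-0.3,"rx":0,"ry":0,"rz":0.0016,"grip":-1}]'
python3 -m creep '[{"dx":0,"dy":0,"dz":-0.04,"rx":0,"ry":0,"rz":0,"grip":-1},{"dx":0,"dy":0,"dz":-0.08,"rx":0,"ry":0,"rz":0,"grip":-1},{"dx":0,"dy":0,"dz":-0.12,"rx":0,"ry":0,"rz":0,"grip":-1},{"dx":0,"dy":0,"dz":-0.15,"rx":0,"ry":0,"rz":0,"grip":-1},{"dx":0,"dy":0,"dz":-0.17,"rx":0,"ry":0,"rz":0,"grip":-1}]'
```

```text
clock: 7.32
eef_pos: [461.2, 121.6, 169.3]
tool_rot: [-3.139, -0.001, 1.722]
force: [0.4, -0.1, -0.6]
width: 85.5
gripper_force: 0.0
clock: 7.95
eef_pos: [462.3, 121.5, 102.6]
tool_rot: [-3.141, -0.0, 1.722]
force: [-0.3, -0.0, 0.4]
width: 85.8
gripper_force: 0.0
```

```bash
python3 -m creep '[{"dx":0,"dy":0,"dz":0,"rx":0,"ry":0,"rz":0,"grip":1},{"dx":0,"dy":0,"dz":0,"rx":0,"ry":0,"rz":0,"grip":1},{"dx":0,"dy":0,"dz":0,"rx":0,"ry":0,"rz":0,"grip":1},{"dx":0,"dy":0,"dz":0,"rx":0,"ry":0,"rz":0,"grip":1},{"dx":0,"dy":0,"dz":0,"rx":0,"ry":0,"rz":0,"grip":1}]'
```

```text
clock: 8.57
eef_pos: [462.1, 121.0, 103.5]
tool_rot: [-3.141, 0.0, 1.721]
force: [-2.0, -0.3, 3.2]
width: 8.0
gripper_force: 58.8
```

```bash
python3 -m creep '[{"dx":0,"dy":0,"dz":0.02,"rx":0,"ry":0,"rz":0,"grip":1},{"dx":0,"dy":0,"dz":0.06,"rx":0,"ry":0,"rz":0,"grip":1},{"dx":0,"dy":0,"dz":0.12,"rx":0,"ry":0,"rz":0,"grip":1},{"dx":0,"dy":0,"dz":0.18,"rx":0,"ry":0,"rz":0,"grip":1},{"dx":0,"dy":0,"dz":0.22,"rx":0,"ry":0,"rz":0,"grip":1}]'
```

```text
clock: 9.2
eef_pos: [463.3, 121.3, 192.9]
tool_rot: [3.139, -0.0, 1.721]
force: [-0.9, -0.3, -0.4]
width: 7.7
gripper_force: 58.5
```

```bash
python3 -m creep '[{"dx":0,"dy":0.02,"dz":0,"rx":0,"ry":0,"rz":-0.02,"grip":1},{"dx":0,"dy":0.04,"dz":0,"rx":0,"ry":0,"rz":-0.04,"grip":1},{"dx":0,"dy":0.06,"dz":0,"rx":0,"ry":0,"rz":-0.06,"grip":1},{"dx":0,"dy":0.08,"dz":0,"rx":0,"ry":0,"rz":-0.08,"grip":1},{"dx":0,"dy":0.1,"dz":0,"rx":0,"ry":0,"rz":-0.1,"grip":1}]'
python3 -m creep '[{"dx":0,"dy":0.02,"dz":0,"rx":0,"ry":0,"rz":-0.02,"grip":1},{"dx":0,"dy":0.04,"dz":0,"rx":0,"ry":0,"rz":-0.04,"grip":1},{"dx":0,"dy":0.06,"dz":0,"rx":0,"ry":0,"rz":-0.06,"grip":1},{"dx":0,"dy":0.08,"dz":0,"rx":0,"ry":0,"rz":-0.08,"grip":1},{"dx":0,"dy":0.1,"dz":0,"rx":0,"ry":0,"rz":-0.1,"grip":1}]'
python3 -c "
from h import *
print(ctrl.read_state()['qpos'].round(2))"
```

```text
clock: 9.82
eef_pos: [462.9, 161.5, 191.8]
tool_rot: [3.141, -0.001, 1.089]
force: [-0.3, -0.1, -0.7]
width: 7.8
gripper_force: 58.5
clock: 10.45
eef_pos: [462.8, 201.6, 191.8]
tool_rot: [-3.141, -0.001, 0.46]
force: [-0.1, 0.4, -1.3]
width: 8.1
gripper_force: 58.5
[-0.41  0.48 -0.08  1.96  0.05  0.71 -1.63]
```

```bash
python3 -m creep '[{"dx":0.005,"dy":0.003,"dz":-0.002,"rx":0,"ry":0,"rz":-0.024,"grip":1},{"dx":0.01,"dy":0.006,"dz":-0.004,"rx":0,"ry":0,"rz":-0.048,"grip":1},{"dx":0.016,"dy":0.01,"dz":-0.006,"rx":0,"ry":0,"rz":-0.072,"grip":1},{"dx":0.022,"dy":0.013,"dz":-0.006,"rx":0,"ry":0,"rz":-0.097,"grip":1},{"dx":0.022,"dy":0.013,"dz":-0.006,"rx":0,"ry":0,"rz":-0.121,"grip":1}]'
python3 -m creep '[{"dx":0,"dy":0,"dz":0,"rx":0,"ry":0,"rz":0,"grip":1},{"dx":0,"dy":0,"dz":0,"rx":0,"ry":0,"rz":0,"grip":1},{"dx":0,"dy":0,"dz":0,"rx":0,"ry":0,"rz":0,"grip":1},{"dx":0,"dy":0,"dz":0,"rx":0,"ry":0,"rz":0,"grip":1},{"dx":0,"dy":0,"dz":0,"rx":0,"ry":0,"rz":0,"grip":1}]'
python3 - <<'E'
from h import *
print(ctrl.read_state()['qpos'].round(2))
im=snap('wrist','w5.png'); s=snap('scene','s5.png'); snap('top','t5.png')
s0=cv2.imread('pics/s5.png'); h=cv2.cvtColor(s0,cv2.COLOR_BGR2GRAY)
L=np.array([508.5,326,180]);x=np.array([.297,.955,0])
print('lens in wrist',proj('wrist',[L,L+6*x,L-124*x]).round(0).tolist(),'scene',proj('scene',[L,L-124*x,L-124*x+[0,0,50],L-124*x-[0,0,50]]).round(0).tolist())
E
```

```text
clock: 11.08
eef_pos: [471.8, 206.7, 189.3]
tool_rot: [-3.141, -0.0, -0.301]
force: [-0.4, 0.2, -0.1]
width: 7.7
gripper_force: 58.5
clock: 11.7
eef_pos: [471.4, 206.3, 188.9]
tool_rot: [3.142, 0.0, -0.296]
force: [-0.4, -0.0, -0.3]
width: 8.3
gripper_force: 58.5
[-0.56  0.5   0.14  1.94 -0.1   0.71 -2.23]
lens in wrist [[44.0, 263.0], [32.0, 263.0], [283.0, 264.0]] scene [[208.0, 159.0], [227.0, 170.0], [227.0, 156.0], [228.0, 183.0]]
```

```bash
python3 -m creep '[{"dx":0,"dy":0,"dz":0,"rx":0,"ry":0,"rz":0,"grip":1},{"dx":0,"dy":0,"dz":0,"rx":0,"ry":0,"rz":0,"grip":1},{"dx":0,"dy":0,"dz":0,"rx":0,"ry":0,"rz":0,"grip":1},{"dx":0,"dy":0,"dz":0,"rx":0,"ry":0,"rz":0,"grip":1},{"dx":0,"dy":0,"dz":0,"rx":0,"ry":0,"rz":0,"grip":1}]' | head -2
python3 - <<'E'
from h import *
g=cv2.cvtColor(cv2.imread('pics/s5.png'),cv2.COLOR_BGR2GRAY)
print(list(range(192,246,2)))
for y in range(140,200,2): print(y,' '.join('%3d'%v for v in g[y,192:246:2]))
L=np.array([508.5,326,180]);x=np.array([.297,.955,0]);u=np.array([.955,-.297,0]);z=np.array([0,0,1])
p=[L+6*x+36*v for v in(u,-u,z,-z)];print(proj('scene',p).round(1).tolist())
b=L-120*x;print(proj('scene',[b+35*u-50*z,b-35*u-50*z,b-35*u+50*z,b+35*u+50*z]).round(1).tolist())
E
```

```text
clock: 12.48
eef_pos: [471.4, 206.3, 188.9]
[192, 194, 196, 198, 200, 202, 204, 206, 208, 210, 212, 214, 216, 218, 220, 222, 224, 226, 228, 230, 232, 234, 236, 238, 240, 242, 244]
140  73  81  49  46  52  67  64  60  82 118 123  71  49  47  38  38  37  37  38  41  47  42  37  37  91 111 111
142  70  60  57  65  96 133 119 103  99 139 147 113  50  44  37  38  38  40  38  37  50  63  45  50  97 112 113
144  68  51  54  56  65 136 171 145 104 161 185 159  62  39  39  40  38  38  37  39  54  88 116 148 162 150 131
146  73  81  87  94  69  71 100 154 156 140 161 168  98  42  39  39  34  37  38  37  48  76 117 158 181 188 183
148  72  89  85  86  86  93  75  82  94 125 131 151 116  47  40  38  39  40  35  38  45  56  77  69 143 182 194
150  71  83  86  85  90 127 166 157 141 147 157 155 123  68  38  37  39  40  38  41  41  41  48  55 111 130 138
152  63  62  72  70 130 167 130  89  78  82 104 161 177 114  44  38  39  39  45  53  39  40  44  79 126 128 129
154  59  44  52  99 152 110  78  72  67  75  80 128 184 163 117  56  39  41  56  74  41  39  54 133 155 133 133
156  52  43  62 125 115 
[... 1869 characters left out ...]
44  43  44
190 106  50  48  83 137 140 141 142 141 141 150 167 183 191 192 194 193 150 106 103  96  95  90  76  62  58  54
192  90  48  48  82 136 140 141 140 141 141 140 141 155 178 192 192 193 188 188 188 186 186 185 169 146 115  95
194  78  48  47  75 135 139 140 139 140 140 139 139 145 147 166 189 194 193 193 194 194 194 194 175 126  97  80
196  71  47  47  70 130 139 139 140 139 139 138 134 126 111 111 179 196 197 194 196 195 194 194 148  95  89  73
198  69  47  48  58  95 132 141 141 136 128 113 100  95 108 147 191 196 195 195 192 193 194 194 159  95  87  89
[[215.5, 155.6], [198.5, 160.6], [206.5, 148.8], [207.7, 167.3]]
[[235.6, 179.8], [218.9, 185.4], [217.4, 158.5], [234.6, 153.4]]
```

The scene view agrees with the model: ring at about (206,158.7) against a predicted (207,158), and drive edges within 1 px. I'll hold a little longer, then turn it half round.

```bash
python3 -m creep '[{"dx":0,"dy":0,"dz":0,"rx":0,"ry":0,"rz":0,"grip":1},{"dx":0,"dy":0,"dz":0,"rx":0,"ry":0,"rz":0,"grip":1},{"dx":0,"dy":0,"dz":0,"rx":0,"ry":0,"rz":0,"grip":1},{"dx":0,"dy":0,"dz":0,"rx":0,"ry":0,"rz":0,"grip":1},{"dx":0,"dy":0,"dz":0,"rx":0,"ry":0,"rz":0,"grip":1}]'
python3 -m creep '[{"dx":0,"dy":0,"dz":0,"rx":0,"ry":0,"rz":0.025,"grip":1},{"dx":0,"dy":0,"dz":0,"rx":0,"ry":0,"rz":0.05,"grip":1},{"dx":0,"dy":0,"dz":0,"rx":0,"ry":0,"rz":0.075,"grip":1},{"dx":0,"dy":0,"dz":0,"rx":0,"ry":0,"rz":0.1,"grip":1},{"dx":0,"dy":0,"dz":0,"rx":0,"ry":0,"rz":0.125,"grip":1}]'
python3 -m creep '[{"dx":0,"dy":0,"dz":0,"rx":0,"ry":0,"rz":0.025,"grip":1},{"dx":0,"dy":0,"dz":0,"rx":0,"ry":0,"rz":0.05,"grip":1},{"dx":0,"dy":0,"dz":0,"rx":0,"ry":0,"rz":0.075,"grip":1},{"dx":0,"dy":0,"dz":0,"rx":0,"ry":0,"rz":0.1,"grip":1},{"dx":0,"dy":0,"dz":0,"rx":0,"ry":0,"rz":0.125,"grip":1}]'
```

```text
clock: 13.1
eef_pos: [471.5, 206.3, 188.9]
tool_rot: [3.142, -0.0, -0.296]
force: [0.5, -0.4, -0.3]
width: 7.8
gripper_force: 58.5
clock: 13.72
eef_pos: [471.4, 206.3, 188.9]
tool_rot: [3.141, -0.0, 0.495]
force: [-0.5, -0.1, -1.0]
width: 7.8
gripper_force: 58.4
clock: 14.35
eef_pos: [471.5, 206.2, 188.9]
tool_rot: [3.141, 0.0, 1.28]
force: [-0.9, 0.5, -0.6]
width: 7.5
gripper_force: 58.4
```

```bash
python3 -m creep '[{"dx":0,"dy":0,"dz":0,"rx":0,"ry":0,"rz":0.025,"grip":1},{"dx":0,"dy":0,"dz":0,"rx":0,"ry":0,"rz":0.05,"grip":1},{"dx":0,"dy":0,"dz":0,"rx":0,"ry":0,"rz":0.075,"grip":1},{"dx":0,"dy":0,"dz":0,"rx":0,"ry":0,"rz":0.1,"grip":1},{"dx":0,"dy":0,"dz":0,"rx":0,"ry":0,"rz":0.125,"grip":1}]'
python3 -m creep '[{"dx":0,"dy":0,"dz":0,"rx":0,"ry":0,"rz":0.025,"grip":1},{"dx":0,"dy":0,"dz":0,"rx":0,"ry":0,"rz":0.05,"grip":1},{"dx":0,"dy":0,"dz":0,"rx":0,"ry":0,"rz":0.075,"grip":1},{"dx":0,"dy":0,"dz":0,"rx":0,"ry":0,"rz":0.1,"grip":1},{"dx":0,"dy":0,"dz":0,"rx":0,"ry":0,"rz":0.125,"grip":1}]'
python3 -m creep '[{"dx":0,"dy":0,"dz":0,"rx":0,"ry":0,"rz":0,"grip":1},{"dx":0,"dy":0,"dz":0,"rx":0,"ry":0,"rz":0,"grip":1},{"dx":0,"dy":0,"dz":0,"rx":0,"ry":0,"rz":0,"grip":1},{"dx":0,"dy":0,"dz":0,"rx":0,"ry":0,"rz":0,"grip":1},{"dx":0,"dy":0,"dz":0,"rx":0,"ry":0,"rz":0,"grip":1}]'
python3 -c "
from h import *
snap('scene','s6.png')
g=cv2.cvtColor(cv2.imread('pics/s6.png'),cv2.COLOR_BGR2GRAY)
for y in range(150,192,3): print(y,' '.join('%3d'%v for v in g[y,210:246:2]))"
```

```text
clock: 14.98
eef_pos: [471.5, 206.1, 188.9]
tool_rot: [3.142, 0.0, 2.065]
force: [0.3, -0.8, -0.4]
width: 7.6
gripper_force: 58.4
clock: 15.6
eef_pos: [471.6, 206.0, 188.9]
tool_rot: [-3.141, 0.0, 2.85]
force: [-0.0, 0.2, -0.2]
width: 8.0
gripper_force: 58.4
clock: 16.23
eef_pos: [471.4, 206.4, 189.0]
tool_rot: [-3.142, 0.0, 2.846]
force: [1.2, -0.9, -0.6]
width: 7.6
gripper_force: 58.4
150  84  85  84 113  70  38  40  40  41  39  42  43  41  49  56 115 133 141
153  85  82 130 186 139  67  40  40  40  54  69  40  39  45 106 135 129 130
156  82  77 103 186 191 181  87  42  39  42  44  40  39  60 165 191 184 181
159  79  71  99 182 185 111  62  45  49  41  39  42  48  67 169 193 194 195
162  71  76 146 193 185  83  45  51  77  54  43  69  82  78 168 195 195 193
165  89 140 192 197 185  83  63  89  88  56  44  83  99  84 172 194 195 193
168 177 196 198 196 185  83  70  92  90  74  78  99 103  91 178 196 194 194
171 196 197 197 198 184  76  73  99 105 108 107 103  95  84 175 193 194 193
174 198 199 201 198 185  75  70  95  98 103  77  61  65  90 180 192 194 195
177 197 198 200 200 187  74  74 102 105 106 103 104  92  83 153 163 167 177
180 198 196 198 199 185  75  66  86  76  64  55  49  48  52  62  60  66  67
183 201 201 199 199 184  73  44  46  46  45  46  54  63  67  75  77  75  75
186 198 201 200 199 192 141 144 158 122  45  46  48  48  51  53  54  53  56
189 150 171 186 192 193 194 195 195 140  65  60  54  54  50  47  46  47  44
```

The label now faces the scene camera and the back faces the lens, with the arm still, so I'm handing in.

```bash
python3 -c "
from cell import ctrl
print(ctrl.finish_job())"
```

```text
the job is handed in; nothing more can be done
None
```

I pressed the pedal to its stop, lifted the drive out, held its label to the lens for over a second, then turned it half round and handed in at 16 s, still holding it there; the hand-in gave no verdict.

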